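# Close the sole press and lock it with its pin

## Task

An insole board has just been glued on the white sole in the shoemaker's press: push the raised press beam all the way down between the two cheeks of the fork. Then take the steel lock pin from its wooden rest and push it level, from the robot's side, through the holes of both cheeks and the beam until its collar sits against the near cheek, and let go of it there. Leave the two loose glue jars that stand beside the press where they are.

Things in the scene. Friction and masses are not known exactly. Their poses are not given: they have to be found in the camera images.
- fork (a point): Centre of the press's fork: midway between its two upright cheeks, on the axis of their holes, 90 mm above the bench. x axis: along the hole axis, away from the robot, the way the pin goes in; y: along the closed beam towards the hinge; z: up. Near cheek x = -25 to -13 mm, far cheek +13 to +25 mm, both y = -25 to +25 mm, tops at z = +22 mm.
- press: Grey sole press, fixed, 120 x 360 mm base; origin on the bench below the fork's centre, same axes. Holes 19 mm across in the cheeks, 20 mm in the beam, edges bevelled 2 mm. The white sole (fixed) lies under the beam at y = +80 to +170 mm, x = -121 to +123 mm, top 62 mm above the bench.
- beam (a joint): Hinge of the dark steel press beam, in rad: 0 is fully down (at its stop, holes in line), larger is raised (at most 0.9). It starts raised by 0.4 to 0.75 and stays where it is left (stiff hinge); about 2 to 8 N on the push pad moves it down.
- beam_hinge (a point): Hinge axis of the beam, parallel to the fork's x axis, 240 mm from the fork's centre along its y axis and at the same height (90 mm).
- beam_pad (a point): Centre of the top face of the flat push pad (50 x 50 mm, 10 mm thick) at the beam's free end; moves with the beam. Measured along the beam it is 300 mm from the hinge axis, and 22 mm above the beam's centre line through the hinge; with the beam down it is at y = -60 mm, z = +22 mm in the fork's frame. z axis: normal to the pad, upward.
- pin_grip (a point): Centre of the lock pin's handle, a black bar 60 mm long and 20 x 20 mm in section. x axis: along the pin to its tip. It starts lying level, 50 mm above the bench, on the wooden rest; the handle's middle is free on both sides. When the pin is fully home this point is at x = -61 mm in the fork's frame.
- rest: Wooden pin rest, fixed; origin under its centre, x axis along the lying pin to its tip. Base 150 x 50 mm, 10 mm thick; posts 12 mm thick: a 40 mm high one under the rear end of the pin's handle (centre x = -56 mm), a notched one, 54 mm high, under its shaft (x = +44 mm).
- pin_tip (a point): Centre of the pin's tip, 111 mm from the handle's centre along x; fully home it is at x = +50 mm in the fork's frame.
- jar: Bystander: amber glue jar with a yellow cap, loose, 70 mm across, 90 mm high; origin at the centre of its underside.
- tin: Bystander: black glue jar with a red cap and a paper label, loose, 60 mm across, 70 mm high; origin at the centre of its underside.
- pin: The lock pin as a whole, about 0.2 kg; origin on its axis at the collar's front face, 36 mm ahead of the handle's centre, x to the tip; it balances about 8 mm ahead of this point. Collar of steel 32 mm across, 6 mm thick; shaft of steel, round, 16 mm across, 75 mm long from the collar, tapering over its last 10 mm to 8 mm.
There are look-alikes about, which are no part of the job. What is shaped like the pin but purple or turquoise is not meant.

How it is judged:
By the outcome, as a careful person would: the job done as asked, in the order asked, and still so for the second after the job is handed in, with the robot touching nothing.
It also fails if it takes over 61 s, if anything falls off the work surface, if the arm or the gripper's body presses on something with over 40 N, if the wrist force passes 120 N, or if a joint passes its speed limit or range.

## Robot

A 6-joint arm with a two-finger parallel gripper is mounted at the origin on the work surface. World frame = base frame: x ahead of the robot, y to its left, z up, the work surface at z = 0. Lengths are in m, angles in rad, forces in N, time in s.
With the tool pointing down it reaches from about 0.375 to 0.9 m from the base axis. Payload 3.1 kg.
Tool frame: the origin (TCP) lies between the finger pads; the fingertips stand 22 mm ahead of it and the grasp point (between the pads) lies 3 mm ahead of it; z points along the fingers, y is the line along which they close (so a half turn about z gives the same grasp; the last joint's range is limited). The gripper opens to 87 mm and grips with 3 to 60 N. Pads are 19 mm wide; open, the fingers measure 117 mm over their backs; the gripper's body (75 mm by 190 mm) begins 51 mm behind the grasp point.
Start: joints at [-1.294, 0.527, 1.433, -0, 1.181, -0.178], TCP at [0.275, -0.561, 0.245] pointing down, gripper open.
Joint ranges: [-3.08, 3.08], [-0.75, 2.2], [0.22, 2.44], [-1.43, 4.57], [0, 2.65], [-2.85, 2.85]. Speed limits (rad/s): [2.79, 2.79, 3.14, 3.14, 3.14, 3.14].

## Interface

Orientations are given as a unit quaternion [x, y, z, w].
In Python, from rig import get_obs, camera, get_calibration, hand_in, cut_out gives the robot as it stands.
- The arm moves only by the shell command python3 -m inch 'ROWS' [OPENING] [FORCE]. ROWS is JSON, one flat list of numbers, 6 for each row, row after row: the shift along the tool's x, y, z scaled (see below), then the turn, a rotation vector about the tool's x, y, z scaled (see below). A call has 1 to 20 rows; each row is the pose to reach, as a shift and turn from the pose commanded when the call began, along the tool's axes at that moment; what a row does not reach only later rows make up. The controller multiplies each number of a shift by 0.08 m and each number of a turn by 90 degrees. A row lasts 1/12 s, in which the tool goes at most 41.7 mm and 7.16 degrees, less where a joint would pass 70% of its speed; a pose out of reach is approached as far as the arm can. A call with a number of a shift or a turn outside -1 to 1 is refused whole. A call with a gripper value outside its range is refused whole. OPENING is the finger opening in mm, from 0 to 87, set as the call begins (- or left out, the last holds). The fingers move at their own pace and stop on an object; FORCE is the grip in N (left out, the last holds). Time passes only in rows, so rows that repeat a pose let the fingers close. It gives the time, the measured TCP pose, the force, the opening and the grip force at its end, in the units of the state.
- get_obs(): the state, without advancing time (a new reading comes with each control period).
- camera(name): name is "side" or "top"; returns the picture (480x640x3 uint8, red, green, blue); there is no depth.
- get_calibration(name): a dict with "vertical_fov" (degrees; the focal length in pixels is half the picture's height over the tangent of half this angle, whatever the lens; pixels are square), "cx", "cy" (the principal point, pixels), "T" (4x4, takes a point from camera to world coordinates). Camera axes: x right, y down, z forward; pixel columns grow to the right and rows downward; lengths in m; the calibration is good to about 2 mm. A picture is of the moment at which its call begins. get_calibration takes no time and is no camera call.
- hand_in(): hands the job in; it is judged then, once.
Trained networks look in the newest picture that a camera, given by its name, has taken for a name from the list of things; names that differ only in an ending like _2 or _b are one class to them, and where a whole thing is asked for, a point or a joint stands for the part that bears it (a point fixed in the world has none). Each returns a list of dicts, best first, with "conf" (0 to 1); they miss things now and then, are a little off and sometimes report something else, mostly with a low value. They report only what shows in the picture. A call takes as long as a camera call. They do not tell look-alikes from the thing itself.
- cut_out(camera, thing): "region" (480x640 bool, what is visible of it) and "bbox" ([left, top, right, bottom] in pixels, round what is visible of it).
The state is a dict: "time": time; "q": joint angles; "joint_velocities": joint speeds; "joint_torque": joint torques, N m; "position": TCP position; "tool_rot": TCP orientation; "ft_force": force on the tool from outside, world axes, zero at the start; "moment": the same for the moment, N m; "grip_width": finger opening in m; "grip_force": force on a finger pad.
Only numpy, scipy, OpenCV 4.12 (cv2) and the standard library are available. Lean on these libraries where they do the work, as an engineer would, in place of code of your own. Each camera call takes 0.05 s, during which the arm holds its last target. There are 200 camera calls.

## Working session

There is one attempt and no reset: what is moved stays moved. The work goes in short steps, Python scripts to look and compute and a shell command to move; the robot and the scene stay as the last step left them, time stands still between calls to the robot, and variables do not carry over. Pictures are saved under pics/ and viewed, at most 10 in all, crops included, and the job is handed in when it is done.

```bash
mkdir -p pics; ls; python3 - <<'E'
from rig import *
import cv2, numpy as np
o=get_obs(); print(o['time'],o['position'],o['tool_rot'],o['grip_width'])
for n in ('side','top'):
    im=camera(n); cv2.imwrite(f'pics/{n}0.png',im[:,:,::-1])
    c=get_calibration(n); print(n,{k:(np.round(v,4).tolist() if k=='T' else v) for k,v in c.items()})
    for t in ('pin','press','beam','rest','jar','tin','beam_pad'):
        print(t,[(round(r['conf'],2),r['bbox']) for r in cut_out(n,t)][:4])
E
```

```text
pics
0.0 [ 0.27438597 -0.56078932  0.24358827] [ 9.74255629e-01  2.25443654e-01 -5.71428466e-05 -1.06047263e-03] 0.08676239994161064
side {'vertical_fov': 44.52881047839206, 'cx': 319.8893162067365, 'cy': 246.3525550933335, 'T': [[-0.9565, -0.1822, 0.2279, 0.2199], [-0.2918, 0.5944, -0.7493, 1.0622], [0.001, -0.7832, -0.6217, 1.0019], [0.0, 0.0, 0.0, 1.0]]}
pin [(0.6, [341.7, 206.1, 391.6, 219.6]), (0.59, [396.6, 198.3, 436.6, 211.8]), (0.57, [310.1, 230.5, 348.4, 263.7])]
press [(0.87, [228.9, 186.5, 333.4, 390.5]), (0.49, [267.4, 212.0, 292.1, 237.7])]
beam [(0.63, [264.8, 190.5, 300.2, 338.8])]
rest [(0.98, [340.0, 204.6, 392.0, 235.3])]
jar [(0.57, [272.1, 183.4, 296.8, 221.6])]
tin [(0.63, [269.3, 212.0, 291.1, 238.9])]
beam_pad [(0.73, [265.2, 188.2, 296.8, 338.7])]
top {'vertical_fov': 46.649652125576324, 'cx': 313.3083767351298, 'cy': 250.59320335578457, 'T': [[-0.02, -0.9918, 0.1263, 0.404], [-0.9998, 0.0197, -0.0039, -0.0189], [0.0014, -0.1263, -0.992, 1.3819], [0.0, 0.0, 0.0, 1.0]]}
pin [(0.94, [406.4, 255.4, 426.3, 310.7]), (0.8, [449.5, 314.3, 484.7, 369.9]), (0.58, [328.6, 247.3, 378.8, 271.6]), (0.27, [177.3, 207.6, 289.2, 262.5])]
press [(0.92, [161.5, 198.7, 314.3, 300.7]), (0.69, [406.1, 251.7, 432.1, 311.2])]
beam [(0.76, [176.6, 206.2, 285.2, 259.6])]
rest [(0.9, [396.1, 251.8, 434.1, 317.3]), (0.4, [387.5, 170.6, 418.7, 204.9])]
jar [(0.57, [388.5, 165.8, 417.2, 205.4]), (0.43, [160.8, 201.8, 312.5, 301.5])]
tin [(0.95, [356.0, 182.3, 384.2, 209.7])]
beam_pad [(0.73, [178.8, 208.2, 284.6, 263.0])]
```

View pics/side0.png

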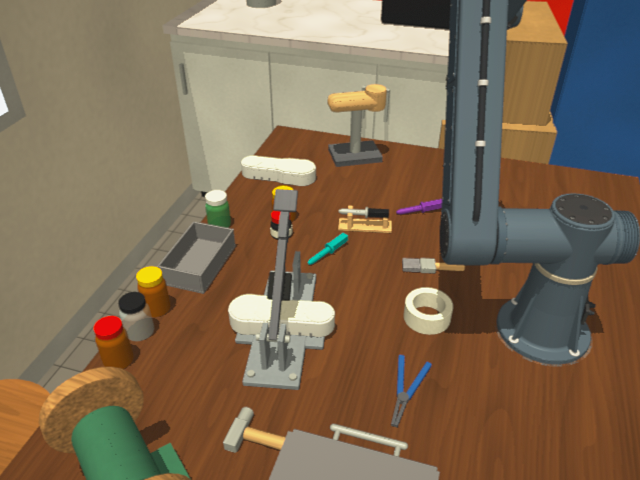

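View pics/top0.png

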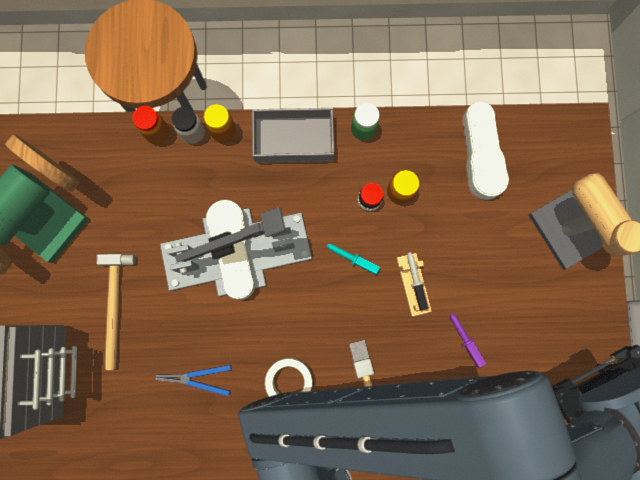

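```bash
python3 - <<'E'
import cv2,numpy as np
t=cv2.imread('pics/top0.png'); s=cv2.imread('pics/side0.png')
r=lambda im,x0,y0,x1,y1,k: cv2.resize(im[y0:y1,x0:x1],None,fx=k,fy=k,interpolation=cv2.INTER_CUBIC)
cv2.imwrite('pics/c1.png',r(t,155,190,325,310,4.7))
a=r(t,385,240,445,330,6); b=r(s,225,185,345,395,2.57)
cv2.imwrite('pics/c2.png',np.hstack([a,b[:540]]))
print(a.shape,b.shape)
E
```

```text
(540, 360, 3) (540, 308, 3)
```

View pics/c1.png

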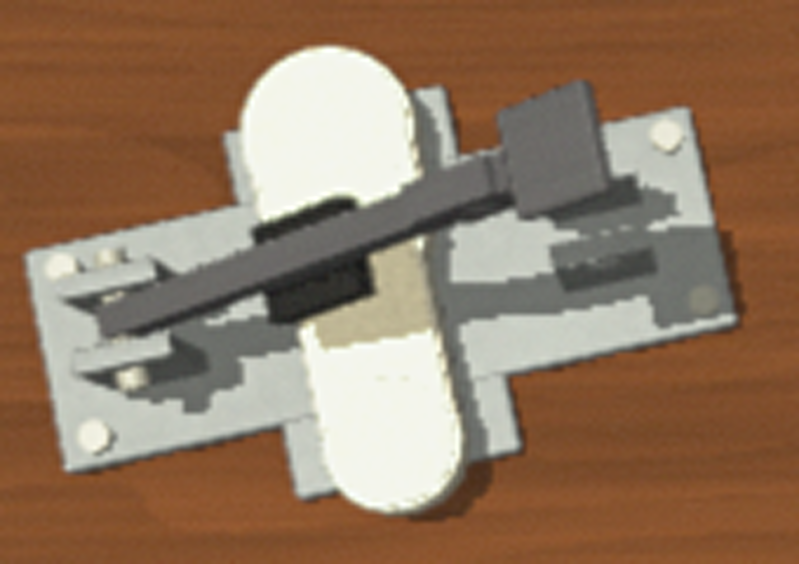

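View pics/c2.png

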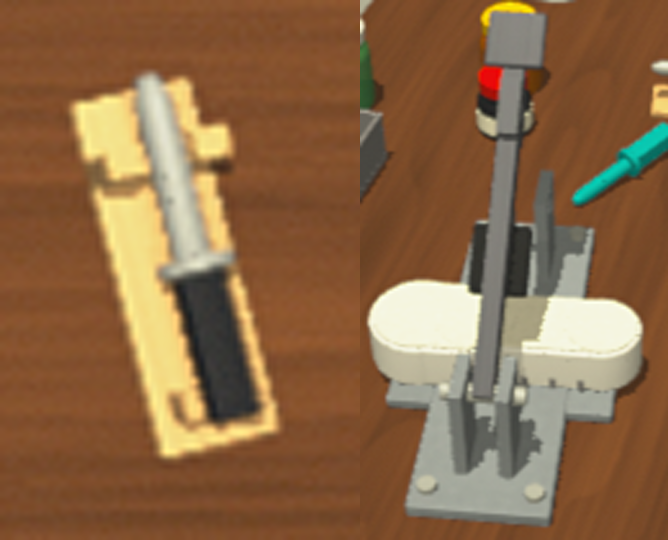

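```bash
cat > h.py <<'E'
import numpy as np
from rig import *
from scipy.spatial.transform import Rotation as R
from scipy.optimize import least_squares
C={n:get_calibration(n) for n in('side','top')}
def proj(n,P):
    c=C[n];T=np.array(c['T']);f=240/np.tan(np.radians(c['vertical_fov']/2))
    p=(np.atleast_2d(P)-T[:3,3])@T[:3,:3]
    return np.c_[c['cx']+f*p[:,0]/p[:,2],c['cy']+f*p[:,1]/p[:,2]]
def ray(n,uv,z):
    c=C[n];T=np.array(c['T']);f=240/np.tan(np.radians(c['vertical_fov']/2))
    d=T[:3,:3]@np.array([(uv[0]-c['cx'])/f,(uv[1]-c['cy'])/f,1]);o=T[:3,3]
    return o+d*(z-o[2])/d[2]
def frame(p,P): # p=x,y,yaw ; local->world
    c,s=np.cos(p[2]),np.sin(p[2]); P=np.atleast_2d(P)
    return np.c_[p[0]+c*P[:,0]-s*P[:,1],p[1]+s*P[:,0]+c*P[:,1],P[:,2]]
def togo(pos,rot): # desired TCP pose -> shift units, turn units from present measured pose
    o=get_obs();r=R.from_quat(o['tool_rot'])
    return np.round(r.inv().apply(np.array(pos)-o['position'])/.08,3),np.round((r.inv()*rot).as_rotvec()/(np.pi/2),3)
E
cat > m1.py <<'E'
from h import *
k1=lambda L:np.array(L)/4.7+[155,190]
k2=lambda L:(np.array(L)-[360,0])/2.57+[225,185]
base=k1([(25,255),(690,108),(740,325),(68,470)])
padt=k1([(498,115),(583,82),(607,190),(525,217)]); pads=k2([(489,12),(545,14),(543,68),(486,64)])
def pad(th):
    c,s=np.cos(th),np.sin(th)
    return lambda x,l:(x,.24-l*c+.022*s,.09+l*s+.022*c)
def res(p,full=False):
    h,y0,th=p[3:6];q=pad(th)
    B=frame(p,[(.06,y0+.36,h),(.06,y0,h),(-.06,y0,h),(-.06,y0+.36,h)])
    H=frame(p,[(0,.24,.09)])
    Pt=frame(p,[q(.025,.275),q(.025,.325),q(-.025,.325),q(-.025,.275)])
    Ps=Pt[[1,2,3,0]]
    r=[proj('top',B)-base,proj('top',H)-k1([(119,318)]),proj('side',H)-k2([(482,392.5)]),proj('top',Pt)-padt,proj('side',Ps)-pads]
    return r if full else np.vstack(r).ravel()
s=least_squares(res,[.43,.05,.2,.012,-.07,.5],loss='soft_l1')
print(s.x.round(4));[print(r.round(1).tolist()) for r in res(s.x,True)]
th=s.x[5];print('pad',frame(s.x,[pad(th)(0,.3)]),'fork',s.x[:2])
print('hinge',ray('top',k1([(119,318)])[0],.09),ray('side',k2([(482,392.5)])[0],.09))
k3=lambda u,v:(u/6+385,v/6+240)
tip=ray('top',k3(150,77),.052);col=ray('top',k3(197,265),.05);hf=ray('top',k3(205,282),.06);hr=ray('top',k3(237,415),.06)
for a in(tip,col,hf,hr):print(a.round(4))
print('tip-col',np.linalg.norm(tip-col),'handle',np.linalg.norm(hf-hr),'yaws',[np.arctan2(*(a-b)[1::-1]) for a,b in((tip,hr),(col,hr),(hf,hr))],'mid',(hf+hr)/2)
print('side tip',ray('side',(339.5,211.5),.05),'side rear',ray('side',(391,212),.05))
for n,t in(('top','jar'),('top','tin')):
    print(t,ray(n,{'jar':(405,183),'tin':(371.5,193.5)}[t],.09 if t=='jar' else .07))
E
python3 m1.py
```

```text
[ 0.6052  0.0513  0.198   0.0047 -0.061   0.6081]
[[0.4, -0.9], [-0.2, -0.3], [-0.6, -0.1], [0.2, 0.3]]
[[0.1, 0.0]]
[[0.5, 0.3]]
[[-0.3, -0.9], [0.4, -1.0], [0.6, 0.2], [-1.0, 1.1]]
[[0.6, -0.5], [1.2, -0.1], [-0.2, 0.2], [-0.6, 0.4]]
pad [[0.60392407 0.05756126 0.27944755]] fork [0.60517278 0.05133808]
hinge [0.55804234 0.28685515 0.09      ] [0.5593384  0.28613767 0.09      ]
[ 0.5633 -0.2568  0.052 ]
[ 0.4876 -0.2727  0.05  ]
[ 0.4802 -0.2737  0.06  ]
[ 0.4276 -0.284   0.06  ]
tip-col 0.0773658558673084 handle 0.05358374615488638 yaws [np.float64(0.19789493432655128), np.float64(0.185560799419871), np.float64(0.19337758548525205)] mid [ 0.45390552 -0.27886102  0.06      ]
side tip [ 0.56211241 -0.25269428  0.05      ] side rear [ 0.42257297 -0.29291532  0.05      ]
jar [ 0.72613042 -0.24513751  0.09      ]
tin [ 0.7068322  -0.16691768  0.07      ]
```

```bash
python3 -m inch '[0,0,-0.5,0,0,0.07, 0,0,-1,0,0,0.14, 0,0,-1,0,0,0.164, 0,0,-1,0,0,0.164]' 0 20; python3 - <<'E'
from h import *
d=R.from_quat([np.cos(.099),np.sin(.099),0,0])
print(togo([.604,.0576,.325],d))
E
```

```text
time: 1.13
position: [0.275, -0.563, 0.328]
tool_rot: [0.995, 0.098, 0.001, 0.003]
ft_force: [0.1, 1.2, -0.8]
grip_width: 0.0684
grip_force: 0.0
(array([ 5.548, -6.805, -0.008]), array([ 0.005, -0.   , -0.001]))
```

```bash

python3 -m inch '[0.26,-0.32,0,0,0,0, 0.53,-0.65,0,0,0,0, 0.79,-0.97,0,0,0,0]' >/dev/null
python3 -m inch '[0.26,-0.32,0,0,0,0, 0.53,-0.65,0,0,0,0, 0.79,-0.97,0,0,0,0]' >/dev/null
python3 -m inch '[0.26,-0.32,0,0,0,0, 0.53,-0.65,0,0,0,0, 0.79,-0.97,0,0,0,0]' >/dev/null
python3 -m inch '[0.26,-0.32,0,0,0,0, 0.53,-0.65,0,0,0,0, 0.79,-0.97,0,0,0,0]' >/dev/null
python3 -m inch '[0.26,-0.32,0,0,0,0, 0.53,-0.65,0,0,0,0, 0.79,-0.97,0,0,0,0]' >/dev/null
python3 -m inch '[0.26,-0.32,0,0,0,0, 0.53,-0.65,0,0,0,0, 0.79,-0.97,0,0,0,0]'
python3 - <<'E'
from h import *
d=R.from_quat([np.cos(.099),np.sin(.099),0,0])
print(togo([.604,.0576,.325],d))
E
```

```text
time: 2.63
position: [0.5548, -0.0286, 0.3231]
tool_rot: [0.995, 0.099, -0.002, -0.001]
ft_force: [-0.3, 0.2, 0.6]
grip_width: 0.0005
grip_force: 0.0
(array([ 0.816, -0.935, -0.025]), array([-0.001,  0.002,  0.   ]))
```

```bash

python3 -m inch '[0.27,-0.31,0,0,0,0, 0.54,-0.62,-0.02,0,0,0, 0.82,-0.94,-0.03,0,0,0, 0.82,-0.94,-0.03,0,0,0, 0.82,-0.94,-0.03,0,0,0]'
python3 -m inch '[0,0,0.15,0,0,0, 0,0,0.3,0,0,0, 0,0.08,0.4,0,0,0, 0,0.16,0.5,0,0,0, 0,0.24,0.62,0,0,0, 0,0.3,0.73,0,0,0, 0,0.36,0.84,0,0,0, 0,0.42,0.95,0,0,0]'
python3 -m inch '[0,0.05,0.11,0,0,0, 0,0.1,0.22,0,0,0, 0,0.155,0.34,0,0,0, 0,0.2,0.46,0,0,0, 0,0.24,0.58,0,0,0, 0,0.28,0.7,0,0,0, 0,0.31,0.85,0,0,0, 0,0.34,0.99,0,0,0]'
python3 -m inch '[0,0.02,0.13,0,0,0, 0,0.04,0.26,0,0,0, 0,0.04,0.26,0,0,0]'
python3 - <<'E'
from h import *
import cv2
cv2.imwrite('pics/s1.png',camera('side')[150:390,150:470,::-1].repeat(2,0).repeat(2,1))
o=get_obs();p=o['position']-[.6052,.0513,0];print('fork-frame tcp',R.from_euler('z',-.198).apply(p))
E
```

```text
time: 3.05
position: [0.6043, 0.0576, 0.3252]
tool_rot: [0.995, 0.101, -0.002, -0.0]
ft_force: [-0.3, -0.2, 0.0]
grip_width: 0.0008
grip_force: 0.0
time: 3.72
position: [0.6112, 0.0218, 0.2501]
tool_rot: [0.995, 0.098, -0.0, 0.0]
ft_force: [-1.7, 0.2, 1.9]
grip_width: 0.0003
grip_force: 0.8
time: 4.38
position: [0.6171, -0.0041, 0.1707]
tool_rot: [0.995, 0.099, 0.0, 0.0]
ft_force: [0.4, -0.3, 1.8]
grip_width: 0.0004
grip_force: 0.7
time: 4.63
position: [0.6159, -0.0068, 0.1482]
tool_rot: [0.995, 0.098, -0.002, -0.001]
ft_force: [0.3, -0.7, -0.9]
grip_width: 0.0002
grip_force: 0.0
fork-frame tcp [-0.00052074 -0.05887993  0.14912692]
```

View pics/s1.png

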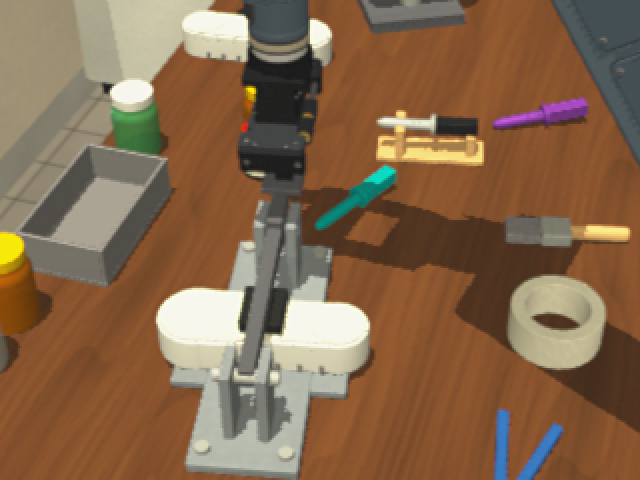

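```bash

python3 -m inch '[0,0.01,0.06,0,0,0, 0,0.02,0.12,0,0,0, 0,0.02,0.17,0,0,0, 0,0.02,0.17,0,0,0]'
python3 -m inch '[0,0,0.013,0,0,0, 0,0,0.025,0,0,0, 0,0,0.025,0,0,0]'
python3 -m inch '[0,0,0.013,0,0,0, 0,0,0.025,0,0,0, 0,0,0.025,0,0,0]'
```

```text
time: 5.02
position: [0.6175, -0.0083, 0.1368]
tool_rot: [0.995, 0.098, -0.0, -0.0]
ft_force: [0.5, -1.1, -0.3]
grip_width: 0.0004
grip_force: 0.0
time: 5.27
position: [0.6176, -0.0083, 0.1354]
tool_rot: [0.995, 0.098, 0.0, 0.0]
ft_force: [-0.4, -0.1, -0.2]
grip_width: 0.0003
grip_force: 0.0
time: 5.52
position: [0.6178, -0.0083, 0.1344]
tool_rot: [0.995, 0.098, 0.0, 0.0]
ft_force: [-2.0, -0.4, 5.8]
grip_width: 0.0001
grip_force: 2.9
```

```bash

python3 -m inch '[0,0,0.012,0,0,0, 0,0,0.025,0,0,0, 0,0,0.025,0,0,0]' | grep -E 'posi|ft_'
python3 -m inch '[0,0,0.012,0,0,0, 0,0,0.012,0,0,0]'| grep -E 'posi|ft_'
```

```text
position: [0.6178, -0.0084, 0.1343]
ft_force: [-3.8, 1.1, 16.1]
position: [0.6178, -0.0083, 0.1343]
ft_force: [-6.4, -0.6, 20.7]
```

```bash

python3 -m inch '[0,0,-0.3,0,0,0, 0,0,-0.6,0,0,0, 0,0,-0.95,0,0,0]' >/dev/null
python3 -m inch '[-0.3,0.32,0,0,0,0, -0.6,0.64,0,0,0,0, -0.9,0.97,0,0,0,0]' 50 >/dev/null
python3 -m inch '[-0.3,0.32,0,0,0,0, -0.6,0.64,0,0,0,0, -0.9,0.97,0,0,0,0]' >/dev/null
python3 -m inch '[-0.3,0.32,0,0,0,0, -0.6,0.64,0,0,0,0, -0.85,0.94,0,0,0,0, -0.85,0.94,0,0,0,0, -0.85,0.94,0,0,0,0]'
python3 - <<'E'
from h import *
import cv2
d=R.from_quat([np.cos(.0985),np.sin(.0985),0,0])
print(togo([.454,-.2785,.053],d))
t=camera('top');s=camera('side');cv2.imwrite('pics/t2.png',t[:,:,::-1]);cv2.imwrite('pics/s2.png',s[:,:,::-1])
r=lambda im,x0,y0,x1,y1,k: cv2.resize(im[y0:y1,x0:x1,::-1],None,fx=k,fy=k,interpolation=cv2.INTER_CUBIC)
cv2.imwrite('pics/c3.png',np.hstack([r(t,255,200,325,280,6),r(s,260,215,320,295,6)]))
E
```

```text
time: 7.1
position: [0.4543, -0.2773, 0.2065]
tool_rot: [0.995, 0.097, 0.0, 0.0]
ft_force: [-0.2, -0.2, 0.2]
grip_width: 0.05
grip_force: 0.0
(array([-0.007,  0.014,  1.918]), array([ 0.   , -0.   , -0.002]))
```

View pics/c3.png

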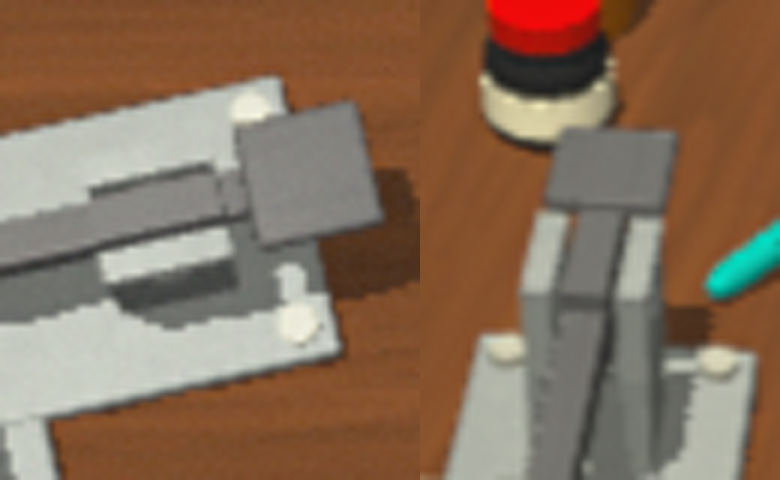

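```bash
python3 - <<'E'
from h import *
p=[.6052,.0513,.198]
def ff(P): return R.from_euler('z',-.198).apply(P-np.array([.6052,.0513,0]))*1000
print('top near cheek ctr (-19,0)',ff(ray('top',(167/6+255,256/6+200),.112)))
for n,u in(('far',(545.7,253.5)),('near',(642,256)),('mid',(594,254.8))):print(n,ff(ray('side',((u[0]-420)/6+260,u[1]/6+215),.112)))
pad=[(237,125),(352,102),(382,218),(262,245)]
print('pad top ctr (0,-60)',ff(ray('top',np.mean(pad,0)/6+[255,200],.112)))
E
python3 -m inch '[0,0.01,0.3,0,0,0, 0,0.01,0.6,0,0,0, 0,0.01,0.96,0,0,0]' >/dev/null
python3 -m inch '[0,0,0.3,0,0,0, 0,0,0.6,0,0,0, 0,0,0.8,0,0,0, 0,0,0.96,0,0,0, 0,0,0.96,0,0,0]'
```

```text
top near cheek ctr (-19,0) [-20.3586033   -1.38184978 112.        ]
far [ 18.30256383   1.99680056 112.        ]
near [-19.99469494  -0.2502847  112.        ]
mid [ -0.91767864   0.89781999 112.        ]
pad top ctr (0,-60) [ -0.35089754 -61.31486998 112.        ]
time: 7.87
position: [0.4545, -0.2738, 0.0503]
tool_rot: [0.995, 0.1, -0.002, -0.002]
ft_force: [0.1, 0.1, -0.5]
grip_width: 0.0498
grip_force: 0.0
```

```bash
python3 -m inch '[0,0,0,0,0,0]' |grep posi;  python3 -m inch '[0,0,0,0,0,0, 0,0,0,0,0,0]' |grep posi; python3 -m inch '[0,0,0,0,0,0]' |grep posi
```

```text
position: [0.4554, -0.275, 0.0523]
position: [0.456, -0.2765, 0.0538]
position: [0.4558, -0.2768, 0.0539]
```

```bash
python3 -m inch '[0,0.01,0.01,0,0,0, 0,0.01,0.01,0,0,0, 0,0.01,0.01,0,0,0, 0,0.01,0.01,0,0,0, 0,0.01,0.01,0,0,0, 0,0.01,0.01,0,0,0, 0,0.01,0.01,0,0,0, 0,0.01,0.01,0,0,0]' 0 40
python3 -m inch '[0,0,-0.1,0,0,0, 0,0,-0.3,0,0,0, 0,0,-0.6,0,0,0, 0,0,-0.9,0,0,0, 0,0,-0.9,0,0,0, 0,0,-0.9,0,0,0]'
python3 - <<'E'
from h import *
import cv2
t=camera('top');s=camera('side')
for n in('top','side'):print(n,[(round(r['conf'],2),r['bbox']) for r in cut_out(n,'pin')][:4])
r=lambda im,x0,y0,x1,y1,k: cv2.resize(im[y0:y1,x0:x1,::-1],None,fx=k,fy=k,interpolation=cv2.INTER_CUBIC)
cv2.imwrite('pics/c4.png',np.hstack([r(t,385,230,445,330,5),r(s,330,160,420,260,5)]))
for i in range(1):print(get_obs()['position'],get_obs()['moment'])
E
```

```text
time: 8.87
position: [0.4552, -0.2775, 0.0521]
tool_rot: [0.995, 0.098, 0.0, 0.0]
ft_force: [0.5, -0.9, 0.6]
grip_width: 0.0197
grip_force: 40.0
time: 9.37
position: [0.4557, -0.2777, 0.1252]
tool_rot: [0.995, 0.098, 0.001, 0.001]
ft_force: [-0.1, -0.7, -2.6]
grip_width: 0.0198
grip_force: 40.0
top [(0.86, [326.9, 245.2, 383.5, 275.2]), (0.73, [409.9, 251.6, 423.4, 280.7]), (0.66, [469.8, 347.7, 484.0, 369.0])]
side [(0.85, [310.0, 231.0, 349.1, 262.4]), (0.78, [396.2, 200.3, 436.8, 213.5]), (0.46, [341.7, 186.6, 386.7, 198.1])]
[ 0.45433413 -0.27654338  0.12274484] [0.01087246 0.08925883 0.05145221]
```

View pics/c4.png

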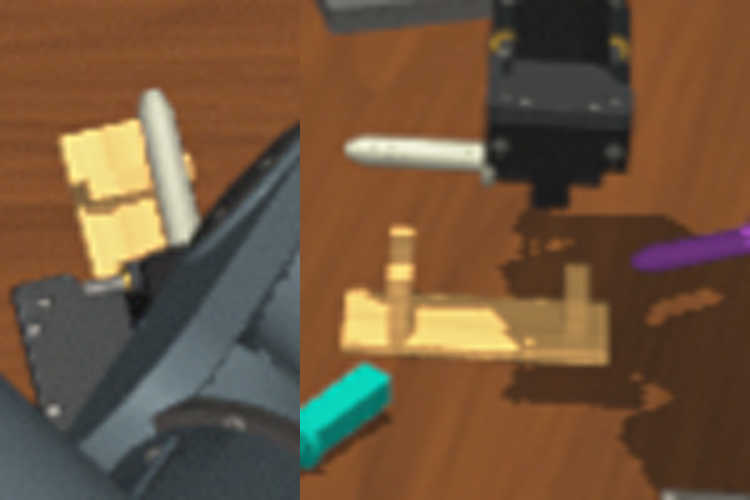

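```bash
python3 - <<'E'
from h import *
o=get_obs();r=R.from_quat(o['tool_rot'])
a=np.array((415.4,248.));b=np.array((339.2,190.2))
s=least_squares(lambda X:np.r_[(proj('top',X)-a).ravel(),(proj('side',X)-b).ravel()],[.56,-.25,.12])
print(s.x,s.fun,'tip in tool frame',r.inv().apply(s.x-o['position']),o['position'])
# side view slope: shaft axis pixels
print(ray('side',((485-300)/5+330,156/5+160),s.x[2]),s.x)
d=R.from_quat([np.cos(.099),np.sin(.099),0,0])
# target: tip 40mm in front of the fork near cheek: tip x=-65 -> grip -176
print(togo(frame([.6052,.0513,.198],[(-.176,0,.093)])[0],d))
E
```

```text
[ 0.56621367 -0.25799238  0.11732791] [ 0.01610209  0.07252224 -0.08874479 -0.01159075] tip in tool frame [0.11335576 0.00373385 0.00520045] [ 0.45433413 -0.27654338  0.12274484]
[ 0.49142414 -0.2756038   0.11732791] [ 0.56621367 -0.25799238  0.11732791]
(array([ 0.453, -3.646,  0.38 ]), array([-0.002,  0.001, -0.001]))
```

```bash

python3 -m inch '[0.04,-0.3,0,0,0,0, 0.08,-0.6,0,0,0,0, 0.11,-0.91,0,0,0,0]' - 50 >/dev/null
python3 -m inch '[0.04,-0.3,0,0,0,0, 0.08,-0.6,0,0,0,0, 0.11,-0.91,0,0,0,0]' >/dev/null
python3 -m inch '[0.04,-0.3,0,0,0,0, 0.08,-0.6,0.1,0,0,0, 0.11,-0.91,0.2,0,0,0]' >/dev/null
python3 -m inch '[0.04,-0.3,0,0,0,0, 0.08,-0.6,0.1,0,0,0, 0.11,-0.91,0.18,0,0,0, 0.11,-0.91,0.18,0,0,0, 0.11,-0.91,0.18,0,0,0, 0.11,-0.91,0.18,0,0,0, 0.11,-0.91,0.18,0,0,0, 0.11,-0.91,0.18,0,0,0]'
python3 - <<'E'
from h import *
import cv2
t=camera('top');s=camera('side')
r=lambda im,x0,y0,x1,y1,k: cv2.resize(im[y0:y1,x0:x1,::-1],None,fx=k,fy=k,interpolation=cv2.INTER_CUBIC)
cv2.imwrite('pics/c5.png',np.hstack([r(t,245,200,325,300,5),r(s,260,200,340,300,5)]))
d=R.from_quat([np.cos(.099),np.sin(.099),0,0])
print(togo(frame([.6052,.0513,.198],[(-.176,0,.093)])[0],d))
E
```

```text
time: 10.98
position: [0.4333, 0.0141, 0.0936]
tool_rot: [0.995, 0.098, 0.0, 0.0]
ft_force: [-0.3, -0.1, -2.2]
grip_width: 0.0198
grip_force: 50.0
(array([ 0.001, -0.031,  0.009]), array([ 0.   , -0.   , -0.002]))
```

View pics/c5.png

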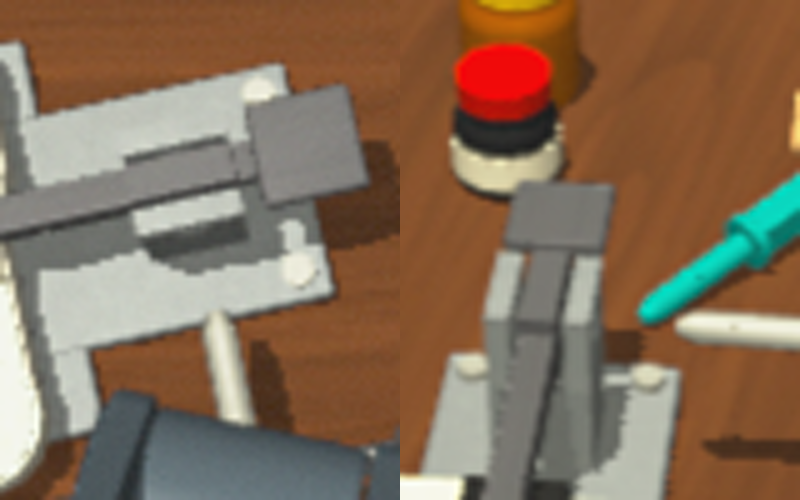

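```bash
python3 - <<'E'
from h import *
ff=lambda P:R.from_euler('z',-.198).apply(P-np.array([.6052,.0513,0]))*1000
a=np.array((288.2,262.4));b=np.array((315.6,264.8))
s=least_squares(lambda X:np.r_[(proj('top',X)-a).ravel(),(proj('side',X)-b).ravel()],[.56,0,.09])
print('tip',ff(s.x),s.fun,'tcp',ff(get_obs()['position']))
for z in(.086,.09):print(z,'top tip',ff(ray('top',a,z)),'top shaft',ff(ray('top',(292.2,283.6),z)),'side tip',ff(ray('side',b,z)),'side shaft',ff(ray('side',(340,266.6),z)))
E
```

```text
tip [-64.75382356  -3.38851341  90.73643588] [-0.05358349 -0.23256336  0.2435275   0.03528839] tcp [-176.05306929   -2.48731314   93.72756843]
0.086 top tip [-64.77932558  -3.30082213  86.        ] top shaft [-115.32536677   -1.93523424   86.        ] side tip [-63.56089934  -9.02548618  86.        ] side shaft [-122.72944171   -8.17878944   86.        ]
0.09 top tip [-65.23075997  -3.3808709   90.        ] top shaft [-115.62078432   -2.01949807   90.        ] side tip [-64.06478441  -4.32622342  90.        ] side shaft [-122.97491503   -3.48322452   90.        ]
```

```bash

python3 -m inch '[0,-0.02,0,0,0,-0.008, 0.15,-0.02,0,0,0,-0.008, 0.3,-0.02,0,0,0,-0.008, 0.45,-0.02,0,0,0,-0.008, 0.45,-0.02,0,0,0,-0.008]' |grep -E 'posi|ft'
python3 -m inch '[0.05,0,0,0,0,0, 0.1,0,0,0,0,0, 0.15,0,0,0,0,0]' |grep -E 'posi|ft'
python3 -m inch '[0.03,0,0,0,0,0, 0.06,0,0,0,0,0, 0.06,0,0,0,0,0]' |grep -E 'posi|ft'
python3 - <<'E'
from h import *
o=get_obs();print(R.from_euler('z',-.198).apply(o['position']-np.array([.6052,.0513,0]))*1000,R.from_euler('z',-.198).apply(o['ft_force']),o['moment'])
E
```

```text
position: [0.4711, 0.0232, 0.094]
ft_force: [0.7, 0.4, -2.8]
position: [0.4787, 0.0263, 0.0935]
ft_force: [-0.0, -0.5, -2.8]
position: [0.4843, 0.027, 0.0935]
ft_force: [-0.7, -2.1, -3.0]
[-1.23337260e+02 -4.84946164e-02  9.34756576e+01] [-1.14446841 -1.90957552 -3.03955124] [-0.33190678  0.18175325 -0.19027758]
```

```bash

python3 -m inch '[0,0.012,0,0,0,0, 0.05,0.012,0,0,0,0, 0.1,0.012,0,0,0,0, 0.1,0.012,0,0,0,0]' |grep -E 'posi|ft'
python3 -m inch '[0.05,0,0,0,0,0, 0.1,0,0,0,0,0, 0.1,0,0,0,0,0]' |grep -E 'posi|ft'
python3 - <<'E'
from h import *
o=get_obs();print(R.from_euler('z',-.198).apply(o['position']-np.array([.6052,.0513,0]))*1000,R.from_euler('z',-.198).apply(o['ft_force']),o['moment'])
E
```

```text
position: [0.4935, 0.028, 0.0937]
ft_force: [1.0, 0.0, -2.1]
position: [0.5012, 0.0297, 0.0937]
ft_force: [1.1, -0.5, -2.9]
[-106.19754426   -0.74999653   93.66185084] [ 0.95470177 -0.74853347 -2.90680788] [-0.0940796   0.04364244 -0.07345863]
```

Smooth. Tip is now at x≈+5; 45 mm to go.

```bash

python3 -m inch '[0.06,0,0,0,0,0, 0.12,0,0,0,0,0, 0.18,0,0,0,0,0, 0.18,0,0,0,0,0]' |grep -E 'posi|ft'
python3 -m inch '[0.06,0,0,0,0,0, 0.12,0,0,0,0,0, 0.18,0,0,0,0,0, 0.18,0,0,0,0,0]' |grep -E 'posi|ft'
python3 - <<'E'
from h import *
o=get_obs();print(R.from_euler('z',-.198).apply(o['position']-np.array([.6052,.0513,0]))*1000,R.from_euler('z',-.198).apply(o['ft_force']),o['moment'])
E
```

```text
position: [0.5158, 0.0327, 0.0937]
ft_force: [0.8, -0.4, -3.3]
position: [0.5296, 0.0356, 0.0936]
ft_force: [1.2, -1.3, -3.8]
[-77.17792088  -0.49874421  93.62294919] [ 0.97344415 -1.48582933 -3.76848908] [-0.33076484  0.06050771 -0.08925124]
```

```bash

python3 -m inch '[0.06,0,0,0,0,0, 0.12,0,0,0,0,0, 0.16,0,0,0,0,0, 0.16,0,0,0,0,0]' |grep -E 'posi|ft'
python3 -m inch '[0.012,0,0,0,0,0, 0.025,0,0,0,0,0, 0.025,0,0,0,0,0]' |grep -E 'posi|ft'
python3 -m inch '[0.012,0,0,0,0,0, 0.02,0,0,0,0,0, 0.02,0,0,0,0,0]' |grep -E 'posi|ft'
```

```text
position: [0.5416, 0.0382, 0.0935]
ft_force: [-0.1, -3.3, -4.6]
position: [0.5422, 0.0385, 0.0934]
ft_force: [-1.5, -5.1, -3.6]
position: [0.5434, 0.0388, 0.0934]
ft_force: [-1.2, -4.9, -4.4]
```

```bash

python3 -m inch '[0.012,0.01,0,0,0,0, 0.02,0.01,0,0,0,0, 0.02,0.01,0,0,0,0]' |grep -E 'posi|ft'
python3 -m inch '[0.012,0,0,0,0,0, 0.02,0,0,0,0,0, 0.02,0,0,0,0,0]' |grep -E 'posi|ft'
python3 - <<'E'
from h import *
o=get_obs();print(R.from_euler('z',-.198).apply(o['position']-np.array([.6052,.0513,0]))*1000,R.from_euler('z',-.198).apply(o['ft_force']),o['moment'])
E
```

```text
position: [0.5449, 0.0387, 0.0934]
ft_force: [-3.6, -4.3, -3.1]
position: [0.545, 0.0388, 0.0933]
ft_force: [-6.2, -5.4, -1.8]
[-61.50682798  -0.39597008  93.33093432] [-7.16425638 -4.05665805 -1.79734041] [-0.87859419  1.08206674 -0.16998601]
```

```bash

python3 -m inch '[0.012,0,0,0,0,0, 0.025,0,0,0,0,0, 0.025,0,0,0,0,0]' |grep -E 'posi|ft'
python3 -m inch '[0.012,0,0,0,0,0, 0.025,0,0,0,0,0, 0.025,0,0,0,0,0]' |grep -E 'posi|ft|wid'
python3 - <<'E'
from h import *
import cv2
t=camera('top');s=camera('side')
r=lambda im,x0,y0,x1,y1,k: cv2.resize(im[y0:y1,x0:x1,::-1],None,fx=k,fy=k,interpolation=cv2.INTER_CUBIC)
cv2.imwrite('pics/c6.png',np.hstack([r(t,245,200,325,300,5),r(s,260,200,340,300,5)]))
E
```

```text
position: [0.545, 0.0389, 0.0932]
ft_force: [-9.9, -7.7, 0.8]
position: [0.5451, 0.0389, 0.0931]
ft_force: [-13.4, -10.4, 3.4]
grip_width: 0.0198
```

View pics/c6.png

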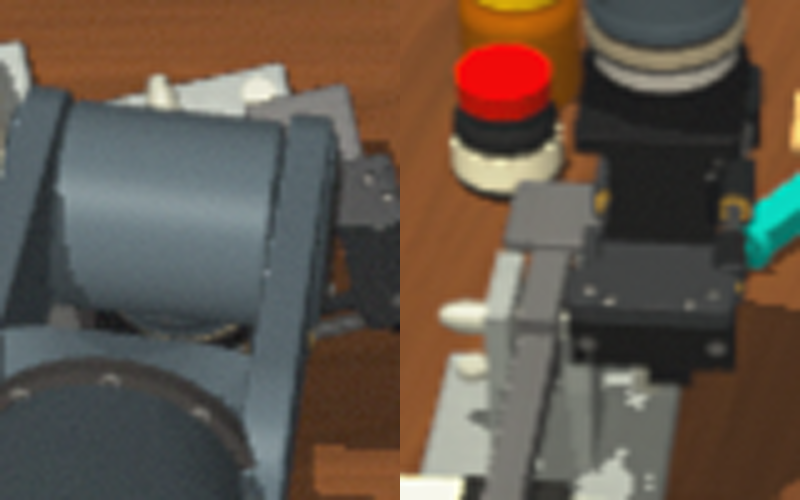

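```bash
python3 - <<'E'
from h import *
ff=lambda P:R.from_euler('z',-.198).apply(P-np.array([.6052,.0513,0]))*1000
b=(40/5+260,316/5+200);a=(160/5+245,77/5+200)
print(ff(ray('side',b,.09)),ff(ray('top',a,.09)),get_obs()['time'])
E
python3 -m inch '[-0.03,0.01,0,0,0,0, -0.05,0.02,0,0,0,0, -0.05,0.02,0,0,0,0]' |grep -E 'posi|ft|wid'
```

```text
[50.90661277  1.11929804 90.        ] [49.42480298 -1.07637891 90.        ] 15.1833
position: [0.545, 0.0383, 0.0933]
ft_force: [-4.9, -1.2, -1.9]
grip_width: 0.0194
```

```bash
python3 -m inch '[-0.02,0,0,0,0,0, -0.02,0,0,0,0,0, -0.02,0,0,0,0,0, -0.02,0,0,0,0,0, -0.02,0,0,0,0,0, -0.02,0,0,0,0,0]' 45 |grep -E 'posi|ft|wid'
python3 -m inch '[0,0,-0.1,0,0,0, 0,0,-0.3,0,0,0, 0,0,-0.6,0,0,0, 0,0,-0.95,0,0,0]' |grep -E 'posi|ft|wid'
python3 -m inch '[-0.3,0,-0.3,0,0,0, -0.6,0,-0.6,0,0,0, -0.95,0,-0.95,0,0,0]' >/dev/null
python3 -m inch '[-0.2,0.3,0,0,0,0, -0.3,0.6,0,0,0,0, -0.4,0.95,0,0,0,0]' >/dev/null
python3 -m inch '[0,0.3,0,0,0,0, 0,0.6,0,0,0,0, 0,0.95,0,0,0,0, 0,0.95,0,0,0,0]' |grep -E 'posi|ft|wid'
python3 - <<'E'
from h import *
import cv2
t=camera('top');s=camera('side')
r=lambda im,x0,y0,x1,y1,k: cv2.resize(im[y0:y1,x0:x1,::-1],None,fx=k,fy=k,interpolation=cv2.INTER_CUBIC)
cv2.imwrite('pics/c7.png',np.hstack([r(t,245,200,325,300,5),r(s,260,200,340,300,5)]))
for T in('jar','tin'):print(T,[(round(q['conf'],2),q['bbox']) for q in cut_out('top',T)][:2])
E
```

```text
position: [0.547, 0.037, 0.0939]
ft_force: [-0.7, 0.0, 1.0]
grip_width: 0.0439
position: [0.5453, 0.0371, 0.1698]
ft_force: [0.2, 0.3, 0.1]
grip_width: 0.0449
position: [0.4746, -0.1391, 0.2467]
ft_force: [0.6, -0.8, 1.6]
grip_width: 0.0452
jar [(0.78, [386.2, 168.0, 417.7, 204.9]), (0.36, [163.0, 200.8, 319.5, 300.7])]
tin []
```

View pics/c7.png

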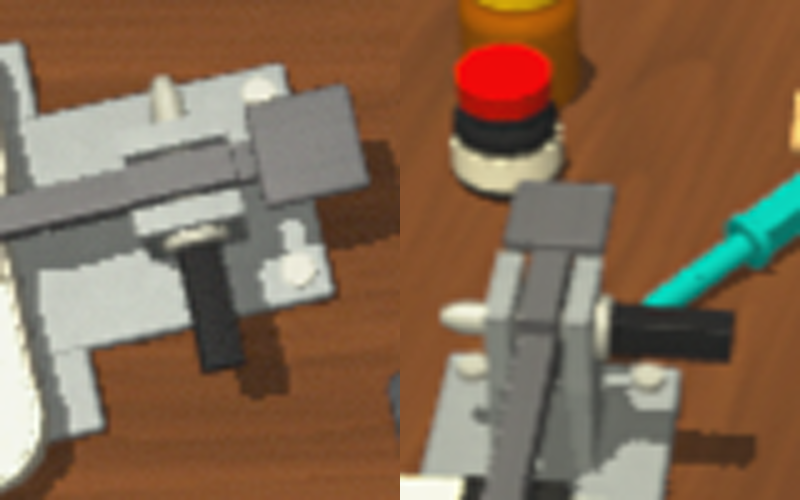

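The pin is fully home: its collar sits against the near cheek, and in the side crop the tip sticks out of the far cheek at about (440, 316). The beam is down and the jars stand where they did. The arm is clear of everything.

```bash
python3 -c "from rig import *; print(hand_in())"
```

```text
the job is handed in; nothing more can be done
None
```

The job is handed in: the beam is fully down, the steel lock pin is through both cheeks and the beam with its collar against the near cheek and released, and both jars are where they were.

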